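# Stack a single-speed conversion kit on a freehub

### The job

Set up the single-speed kit on the upright hub: the sprocket goes on the freehub between the widest spacer below it and the narrowest spacer above it, then the lockring on top with its neck in the freehub's mouth, and last stand the lockring tool in the lockring, ready for the wrench. Every part must sit fully down and flat on the one below; leave the middle spacer, which is the spare, lying where it is.

Things in the scene. Friction and masses are not known exactly. Their poses are not given: they have to be found in the camera images.
- hub: bare bicycle rear hub standing upright, drive side up, its lower end let into a square wooden block (80 x 80 x 28 mm) that is fixed to the bench. Bright aluminium shell with two round flanges (60 mm across, the upper one with its top face 88 mm over the bench); above them the dark splined freehub body. Fixed. Origin on the hub's axis at bench height, z up the axis
- hub_shoulder (a point): point on the hub's axis, level with the shoulder (43 mm wide, 98 mm over the bench) where the first part rests; z up. The freehub above it is 34 mm in diameter and 31 mm high, its top 2.5 mm bevelled to 31.6 mm. In its top is a round mouth 29.6 mm wide, 8 mm deep; in that an axle end 12 mm wide, 3 mm high. Rings pass over the splines at any turn
- wide_spacer: plain aluminium ring, the tallest of three alike: 44 mm outside, 37.6 mm bore, 18 mm high, lying flat. Origin at the centre of its underside, z up
- middle_spacer: plain aluminium ring, the middle one of three alike: 44 mm outside, 37.6 mm bore, 12 mm high, lying flat. The spare one. Origin at the centre of its underside, z up
- narrow_spacer: plain aluminium ring, the lowest of three alike: 44 mm outside, 37.6 mm bore, 8 mm high, lying flat. Origin at the centre of its underside, z up
- sprocket: dark steel 14-tooth bicycle sprocket with a large hole, lying flat on its boss: 62 mm over the teeth (solid to grip across 61 mm), 37.6 mm bore, 7 mm thick in all; the boss, 46 mm across, makes the lower 3 mm, and the toothed disc the upper 4 mm. It goes on as it lies, boss down. Origin at the centre of its underside, z up
- lockring: bright steel lockring lying flange up: a flat flange 46 mm across and 5 mm thick on a neck 26.4 mm across and 6 mm long below it (11 mm high in all), with a splined hole 22.4 mm across. It goes on as it lies, neck down; it is only set in place, not screwed in. Origin at the centre of the underside of the neck, z up
- lockring_tool: steel socket for lockrings standing on its nose: a knurled cylinder 31 mm across and 30 mm high with a dark square recess in its top, above a dark round nose 21 mm across and 9 mm long (39 mm high in all). Its nose fits the hole of the lockring at any turn. Origin at the centre of the underside of the nose, z up
- truing_stand: wheel truing stand at the right of the work, fixed, with a black base and a bicycle wheel that stands upright in it, edge-on to the robot: only an obstacle. The wheel is 0.7 m across and about 0.1 m thick with its spokes, lies roughly in the x-z plane through the origin, reaches 0.35 m before and behind it, and spans heights from 0.15 to 0.84 m. Origin at the middle of the base on the bench

How it is judged:
By the outcome, as a careful person would: the job done as asked, in the order asked, and still so for the second after the job is handed in, with the robot touching nothing.
It also fails if it takes over 141 s, if anything falls off the work surface, if the arm or the gripper's body presses on something with over 40 N, if the wrist force passes 120 N, or if a joint passes its speed limit or range.

### The arm

A 6-joint arm with a two-finger parallel gripper is mounted at the origin on a cart in front of the work surface, level with it; the furniture and walls round the work are solid. World frame = base frame: x ahead of the robot, y to its left, z up, the work surface at z = 0. Lengths are in m, angles in rad, forces in N, time in s.
With the tool pointing down it reaches from about 0.35 to 0.725 m from the base axis. Payload 4.3 kg.
Tool frame: the origin (TCP) lies midway between the tips of the shut fingers; the grasp point (between the pads) lies 19 mm behind it; z points along the fingers, y is the line along which they close (so a half turn about z gives the same grasp; the last joint's range is limited). The gripper opens to 85 mm and grips with 20 to 120 N. Pads are 22 mm wide; open, the fingers measure 114 mm over their backs; the gripper's body (76 mm by 85 mm) begins 54 mm behind the grasp point. The pads swing forward as they close: fully open they stand 13 mm farther back than shut.
Start: joints at [-1.344, 0.377, 0.081, 1.274, 0, 1.46], TCP at [0.19, -0.543, 0.193] pointing down, gripper open.
Joint ranges: [-2.72, 2.72], [-0.84, 1.66], [-1.02, 1.22], [-1.77, 2.12], [-1.37, 1.28], [-3.14, 3.14]. Speed limits (rad/s): [2.57, 2.57, 3.14, 3.14, 3.14, 3.14].

### API

Orientations are given as a 3x3 rotation matrix whose columns are the frame's x, y, z axes.
In Python, from bench import arm gives the robot as it stands. The module is installed in compiled form; this text tells all that it offers.
- The arm moves only by the tool step_arm, never from a script. Its arguments are lists of equal length, an entry for each row: "dp": the shift along the world's x, y, z in cm, a list of three; "spin": the turn about the world's z in rad. In form: {"dp": [[x, y, z], ...], "spin": [spin, ...]}. A call has 1 to 12 rows; each row is the pose to reach, as a shift and turn from the pose commanded when the call began; what a row does not reach only later rows make up. A row lasts 1/8 s, in which the tool goes at most 62.5 mm and 10.7 degrees, less where a joint would pass 70% of its speed; a pose out of reach is approached as far as the arm can. A call with a gripper value outside its range is refused whole. "grip" is the finger opening in cm, from 0 to 8.54, set as the call begins (left out, the last holds). The fingers move at their own pace and stop on an object; "newtons" is the grip in N (left out, the last holds). Time passes only in rows, so rows that repeat a pose let the fingers close. It gives the time, the measured TCP pose, the force, the opening and the grip force at its end, in the units of the state.
- arm.state(): the state, without advancing time (a new reading comes with each control period).
- arm.snapshot(name): name is "scene" or "top" or "wrist"; returns the picture (480x640x3 uint8, red, green, blue); there is no depth.
- arm.calibration(name): a dict with "mtx" (3x3 intrinsics, pixels), "R" (3x3) and "t" (3): a world point X has camera coordinates R X + t. Camera axes: x right, y down, z forward; pixel columns grow to the right and rows downward; lengths in m; the calibration is good to about 2 mm. A picture is of the moment at which its call begins: read the wrist's pose just before it. calibration takes no time and is no camera call; for the wrist camera it gives the pose at the moment of the call.
- arm.sign_off(): hands the job in; it is judged then, once.
The state is a dict: "time_s": time; "q": joint angles; "qvel": joint speeds; "joint_efforts": joint torques, N m; "tcp_pos": TCP position; "ee_rot": TCP orientation; "wrist_force": force on the tool from outside, world axes, zero at the start; "torque": the same for the moment, N m; "opening": opening from 0.0 (shut) to 1.0 (fully open); "grasp_force": force on a finger pad.
Only numpy, scipy, OpenCV 4.12 (cv2) and the standard library are available. Lean on these libraries where they do the work, as an engineer would, in place of code of your own. Each camera call takes 0.05 s, during which the arm holds its last target. There are 200 camera calls.

## Working session

There is one attempt and no reset: what is moved stays moved. The work goes in short steps, Python scripts to look and compute and a tool call to move; the robot and the scene stay as the last step left them, time stands still between calls to the robot, and variables do not carry over. Pictures are saved under pics/ and viewed, at most 14 in all, crops included, and the job is handed in when it is done.

Besides the shell and the picture viewer there is one more tool, called after "Emit:" by a JSON object that holds its "op" and its "data". step_arm: Moves the arm, as the interface text tells. Its arguments: {"type":"object","properties":{"dp":{"type":"array"},"spin":{"type":"array"},"grip":{"type":"number"},"newtons":{"type":"number"}},"required":["dp","spin"]}

```bash
mkdir -p pics
python3 - <<'E'
from bench import arm
import cv2,numpy as np
s=arm.state();print(s['time_s'],s['tcp_pos'],s['ee_rot'],s['opening'])
for n in("scene","top"):
    im=arm.snapshot(n);cv2.imwrite(f"pics/{n}0.png",im[:,:,::-1]);c=arm.calibration(n);print(n,c['mtx'].tolist(),(-c['R'].T@c['t']).round(3),c['R'].round(3).tolist())
E
```

```text
0.0 [ 0.18986275 -0.54196235  0.19156121] [[ 9.43814871e-01  3.30474336e-01 -4.49863761e-04]
 [ 3.30474557e-01 -9.43812770e-01  2.00558664e-03]
 [ 2.38207751e-04 -2.04157102e-03 -9.99997888e-01]] 0.9977638454145326
scene [[459.732823136889, 0.0, 318.721008328433], [0.0, 459.732823136889, 240.30674482182647], [0.0, 0.0, 1.0]] [0.13  0.773 0.584] [[-0.862, -0.506, 0.015], [-0.275, 0.443, -0.853], [0.425, -0.74, -0.521]]
top [[440.78671384176863, 0.0, 321.77547582295614], [0.0, 440.78671384176863, 237.66719239768847], [0.0, 0.0, 1.0]] [0.486 0.058 1.095] [[-0.027, -1.0, -0.01], [-0.996, 0.028, -0.085], [0.086, 0.007, -0.996]]
```

View pics/scene0.png

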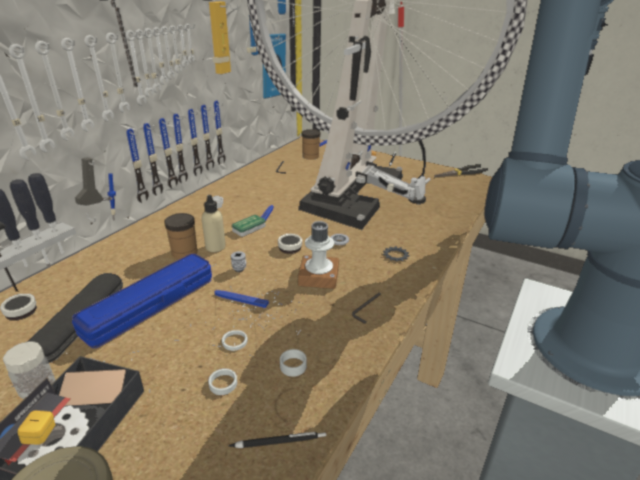

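View pics/top0.png

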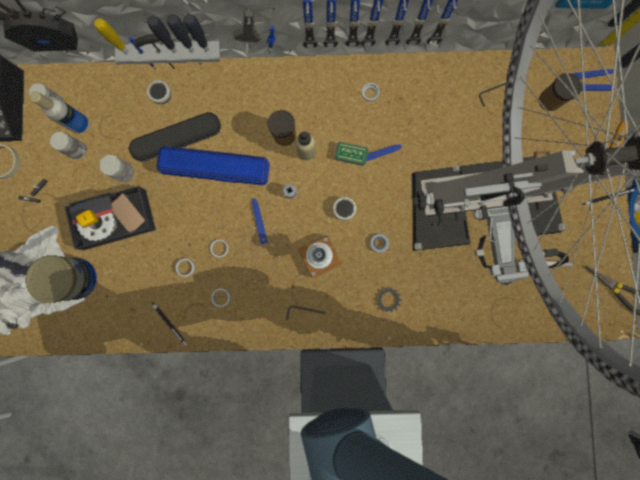

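The scene view shows three rings at (293,362), (222,382) and (234,340), the hub at (319,250), the sprocket at (396,254), the tool at (238,261) and the lockring at about (340,240). In the top view the rings are at (220,298), (185,267) and (219,248), the hub at (318,253), the sprocket at (387,299), the lockring at (379,242) and the tool at (289,190). I'll zoom in on both views.

```bash
cat > h.py <<'E'
import numpy as np
from bench import arm
def ray(n,uv,z,c=None):
    c=c or arm.calibration(n);C=-c['R'].T@c['t'];d=c['R'].T@np.linalg.inv(c['mtx'])@[uv[0],uv[1],1.]
    return C+d*(z-C[2])/d[2]
def proj(n,X,c=None):
    c=c or arm.calibration(n);p=c['mtx']@(c['R']@np.asarray(X,float)+c['t']);return p[:2]/p[2]
E
python3 - <<'E'
import cv2
from h import *
a=cv2.imread('pics/scene0.png')[215:400,200:425];b=cv2.imread('pics/top0.png')[175:320,165:415]
cv2.imwrite('pics/sc.png',cv2.resize(a,None,fx=3.2,fy=3.2,interpolation=cv2.INTER_CUBIC))
cv2.imwrite('pics/tc.png',cv2.resize(b,None,fx=3.2,fy=3.2,interpolation=cv2.INTER_CUBIC))
for k,uv,z in[('wide',(220,298),.018),('r2',(185,267),.01),('r3',(219,248),.01),('hub',(319,254),.129),('spr',(387.5,299.5),.007),('lock',(379,242),.011),('tool',(289.5,190),.039),('stand',(490,205),.02)]:
    p=ray('top',uv,z);print(k,p.round(4),np.hypot(*p[:2]).round(3),proj('scene',p).round(1))
E
```

```text
wide [0.438  0.3175 0.018 ] 0.541 [292.3 359.1]
r2 [0.5157 0.4053 0.01  ] 0.656 [221.5 378.8]
r3 [0.5603 0.3211 0.01  ] 0.646 [233.5 337.1]
hub [0.5329 0.0726 0.129 ] 0.538 [318.7 224.3]
spr [ 0.423  -0.0901  0.007 ] 0.433 [394.4 253.3]
lock [ 0.5642 -0.0742  0.011 ] 0.569 [337.5 238.2]
tool [0.6947 0.1415 0.039 ] 0.709 [237.1 254.5]
stand [ 0.6471 -0.3486  0.02  ] 0.735 [357.4 186.6]
```

View pics/sc.png

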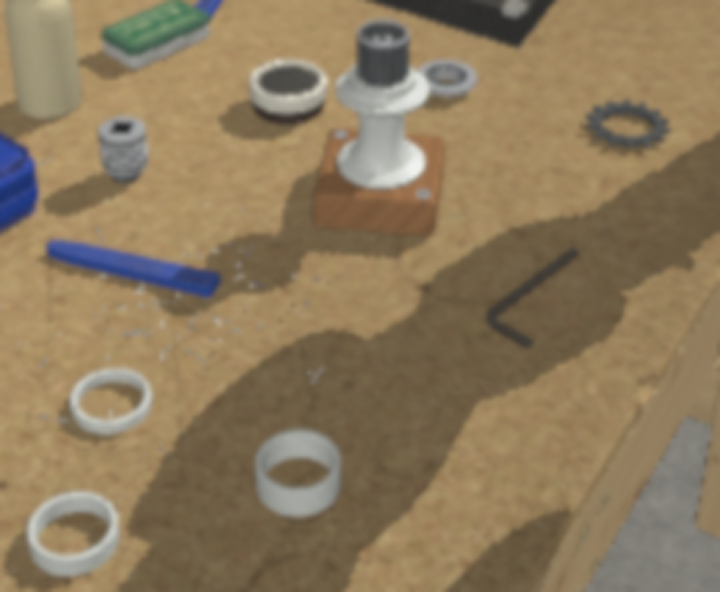

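View pics/tc.png

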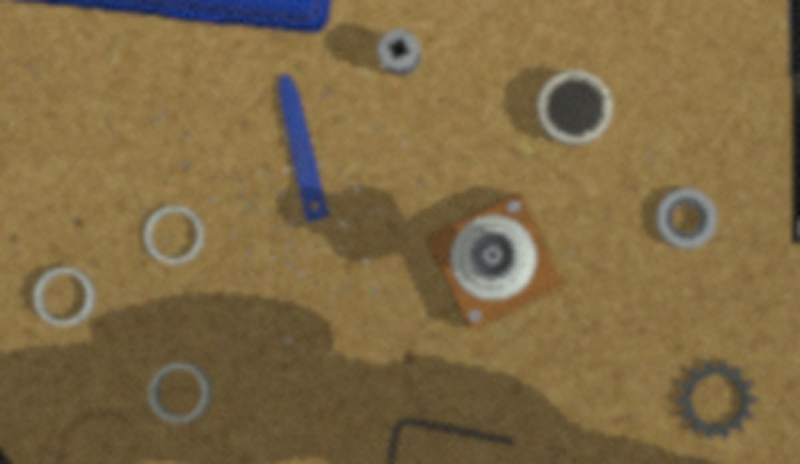

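In the crops the upper-left ring (scene 110,402) is thinner than the lower-left one (73,535). So r3 is the narrow spacer, r2 the middle one, and the tall ring at (298,473) is the wide one. First I'll retract toward the base and swing round in front of the wheel.

Emit:
{"op": "step_arm", "data": {"dp": [[-1.7,4.8,0],[-3.4,9.7,0],[-5.1,14.5,-1],[-6.8,19.4,-2],[-1.6,21.6,-2],[3.3,24.8,-2],[7.6,28.6,-2],[11.3,33.1,-2],[14.3,38.1,-1],[16.4,43.5,0],[18.6,48.2,2],[18.6,48.2,2]], "spin": [0.12,0.24,0.36,0.48,0.6,0.72,0.84,0.96,1.08,1.2,1.234,1.234]}}

```text
time_s: 1.6
tcp_pos: [0.3776, -0.0581, 0.2135]
ee_rot: [[-0.007, 1.0, 0.002], [1.0, 0.007, -0.0], [-0.0, 0.002, -1.0]]
wrist_force: [-0.2, -0.2, -0.0]
opening: 1.003
grasp_force: 0.0
```

Emit:
{"op": "step_arm", "data": {"dp": [[4,4,3],[8,8,4],[12,11,4],[15.5,13.3,4],[15.5,13.3,4],[15.5,13.3,4]], "spin": [0,0,0,0,0,0]}}

```text
time_s: 2.35
tcp_pos: [0.5302, 0.0709, 0.2517]
ee_rot: [[0.001, 1.0, -0.002], [1.0, -0.002, -0.001], [-0.001, -0.002, -1.0]]
wrist_force: [-0.6, -0.7, -0.2]
opening: 1.003
grasp_force: 0.0
```

Run:
```python
from h import *
import cv2
s=arm.state();print(s['tcp_pos'],s['time_s']);c=arm.calibration('wrist');im=arm.snapshot('wrist');cv2.imwrite('pics/w1.png',im[:,:,::-1])
np.savez('w1.npz',**c)
C=-c['R'].T@c['t'];print(C,c['R'].round(3).tolist(),c['mtx'][0,0],proj('wrist',[.5329,.0726,.129],c), proj('wrist',s['tcp_pos'],c))
```

```text
[0.53019416 0.07092961 0.25173502] 2.35
[0.53020082 0.14256447 0.43279452] [[1.0, 0.0, -0.002], [0.001, -0.959, 0.283], [-0.002, -0.283, -0.959]] 416.4740156636956 [321.62920606 218.63845451] [317.95757086 281.40222392]
```

View pics/w1.png

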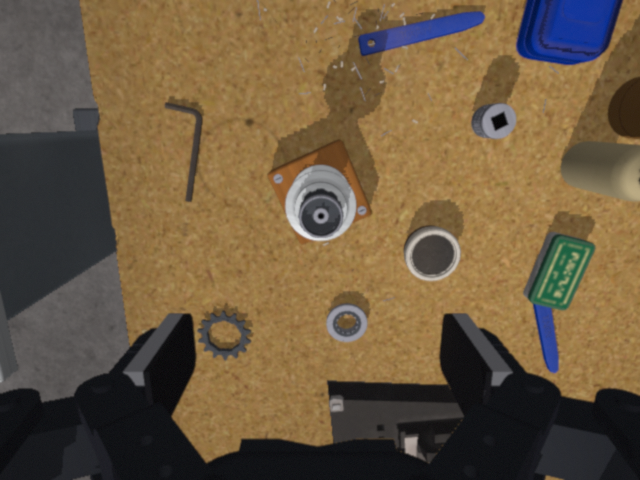

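The wrist view shows the hub mouth at (321,216), the lockring at (348,323), the sprocket at (224,334) and the tool at (495,121). I'll measure them with masks.

```bash
cat >> h.py <<'E'
import cv2
def blob(im,uv,r,mode='sat',th=70):
    """outline ellipse centre of low-saturation (or dark/bright) component near uv"""
    hsv=cv2.cvtColor(im,cv2.COLOR_BGR2HSV);m={'sat':hsv[...,1]<th,'dark':hsv[...,2]<th,'bright':hsv[...,2]>th}[mode].astype('uint8')
    k=np.zeros_like(m);cv2.circle(k,tuple(int(round(a)) for a in uv),r,1,-1);m=m*k
    cs,_=cv2.findContours(m,cv2.RETR_EXTERNAL,cv2.CHAIN_APPROX_NONE)
    h=cv2.convexHull(max(cs,key=lambda q:cv2.contourArea(cv2.convexHull(q))))
    (x,y),ax,an=cv2.fitEllipse(h) ;M=cv2.moments(h)
    return np.array([M['m10']/M['m00'],M['m01']/M['m00']]),np.round(ax,1)
E
python3 - <<'E'
from h import *
im=cv2.imread('pics/w1.png');c=dict(np.load('w1.npz'))
for k,uv,r,z,mode,th in[('lock',(348,323),30,.0085,'sat',70),('spr',(224,334),32,.005,'sat',70),('tool',(495,121),32,.022,'sat',70),('fh_dark',(321,216),21,.129,'dark',90),('axle',(321,216),9,.124,'bright',100)]:
    p,ax=blob(im,uv,r,mode,th);print(k,p.round(1),ax,ray('wrist',p,z,c).round(4))
t=cv2.resize(im[150:260,260:380],None,fx=5,fy=5,interpolation=cv2.INTER_CUBIC);cv2.imwrite('pics/w1c.png',t)
E
```

```text
lock [346.4 322.3] [38.5 41.4] [ 0.5622 -0.0745  0.0085]
spr [223.8 335.2] [47.5 53.5] [ 0.4223 -0.0928  0.005 ]
tool [493.7 120.6] [36.1 45.8] [0.6962 0.143  0.022 ]
fh_dark [320.5 217.1] [36.5 38.2] [0.5321 0.0738 0.129 ]
axle [320.4 215.6] [15.3 15.9] [0.532  0.0738 0.124 ]
```

View pics/w1c.png

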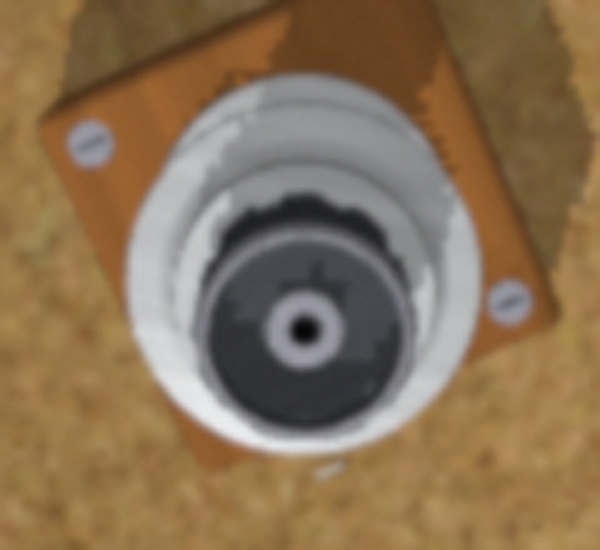

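The crop puts the axle centre at about (320.8,215.8), so the hub axis is near (0.532, 0.0735). Next, over to the wide spacer.

Emit:
{"op": "step_arm", "data": {"dp": [[-2,5.5,0],[-4,11,-1],[-6,16,-4],[-8,21,-8],[-9.3,24.5,-12],[-9.3,24.5,-12],[-9.3,24.5,-12]], "spin": [0,0,0,0,0,0,0]}}

```text
time_s: 3.28
tcp_pos: [0.4382, 0.3161, 0.1333]
ee_rot: [[0.001, 1.0, 0.001], [1.0, -0.001, -0.0], [-0.0, 0.001, -1.0]]
wrist_force: [0.3, 0.0, 0.2]
opening: 1.0
grasp_force: 0.0
```

Run:
```python
from h import *
s=arm.state();print(s['tcp_pos'],s['time_s']);c=arm.calibration('wrist');im=arm.snapshot('wrist')[:,:,::-1].copy();cv2.imwrite('pics/w2.png',im);np.savez('w2.npz',**c)
for k,q,r in[('wide',(.438,.3175,.009),55),('r3',(.5603,.3211,.004),50),('r2',(.5157,.4053,.006),50)]:
    uv=proj('wrist',q,c);print(k,uv.round(0))
    try:
        p,ax=blob(im,uv,r);print(p.round(1),ax,ray('wrist',p,q[2],c).round(4))
    except Exception as e: print(e)
```

```text
[0.43815741 0.31614612 0.13326276] 3.275
wide [317. 219.]
[318.5 220. ] [60.6 62.7] [0.4389 0.3165 0.009 ]
r3 [478. 213.]
[478.5 210.9] [57.7 62.8] [0.5604 0.3225 0.004 ]
r2 [429.  95.]
[427.9  91.6] [64.6 71.5] [0.515  0.4076 0.006 ]
```

View pics/w2.png

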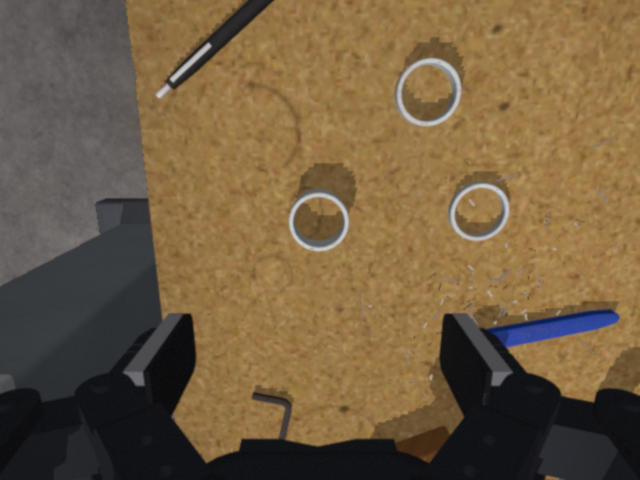

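The picture shows the wide spacer at (319,220), the narrow one at (479,211) and the middle one at (428,92). The shadow lengths agree with that order. Next, grasp the wide spacer.

Emit:
{"op": "step_arm", "data": {"dp": [[0,0.05,-5],[0,0.05,-10],[0,0.05,-12.9],[0,0.05,-12.9]], "spin": [0,0,0,0], "grip": 8.5}}

```text
time_s: 3.82
tcp_pos: [0.4376, 0.3158, 0.0028]
ee_rot: [[0.002, 1.0, -0.002], [1.0, -0.002, -0.002], [-0.002, -0.002, -1.0]]
wrist_force: [0.5, -0.6, -0.0]
opening: 0.998
grasp_force: 0.0
```

Emit:
{"op": "step_arm", "data": {"dp": [[0,0,0],[0,0,0],[0,0,0],[0,0,0],[0,0,0],[0,0,0],[0,0,0],[0,0,0]], "spin": [0,0,0,0,0,0,0,0], "grip": 3.5, "newtons": 25}}

```text
time_s: 4.82
tcp_pos: [0.4379, 0.3177, 0.0035]
ee_rot: [[-0.0, 1.0, -0.0], [1.0, 0.0, -0.0], [-0.0, -0.0, -1.0]]
wrist_force: [0.0, 0.4, -0.4]
opening: 0.408
grasp_force: 0.0
```

Emit:
{"op": "step_arm", "data": {"dp": [[0,0,3],[0,0,8],[0,0,14],[0,0,14],[0,0,14]], "spin": [0,0,0,0,0]}}

```text
time_s: 5.45
tcp_pos: [0.4381, 0.3178, 0.1434]
ee_rot: [[-0.0, 1.0, 0.0], [1.0, 0.0, 0.0], [0.0, 0.0, -1.0]]
wrist_force: [1.0, -0.0, -1.1]
opening: 0.413
grasp_force: 0.0
```

Run:
```python
from h import *
s=arm.state();print(s['tcp_pos'],s['time_s'],s['opening']);c=arm.calibration('wrist');im=arm.snapshot('wrist')[:,:,::-1].copy();cv2.imwrite('pics/w3.png',im);np.savez('w3.npz',**c)
print(proj('wrist',s['tcp_pos'],c),proj('wrist',s['tcp_pos']+[0,0,.014],c))
```

```text
[0.43806127 0.31779752 0.14339391] 5.45 0.4130903896178593
[317.94571402 281.38117048] [318.01529034 293.28850285]
```

View pics/w3.png

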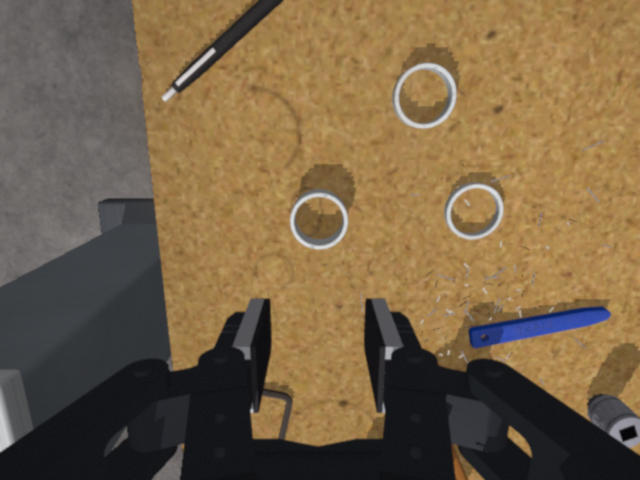

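The gripper closed without touching the ring, which hasn't moved and is still at (319,220). The fingertips look as if they stand well behind the stated TCP. I'll check from outside.

Run:
```python
from h import *
s=arm.state();im=arm.snapshot('scene')[:,:,::-1].copy()
for dz in(0,.02,.04,.06):
    for dy in (0,):
        p=proj('scene',s['tcp_pos']+[0,dy,dz]);print(dz,p.round(1));cv2.circle(im,tuple(int(round(a)) for a in p),1,(0,0,255),-1)
u,v=proj('scene',s['tcp_pos']).astype(int)
cv2.imwrite('pics/s2.png',cv2.resize(im[v-120:v+80,max(u-120,0):u+120],None,fx=3,fy=3,interpolation=cv2.INTER_CUBIC))
```

```text
0 [291.5 300.2]
0.02 [291.3 289.7]
0.04 [291.1 278.9]
0.06 [290.9 267.7]
```

View pics/s2.png

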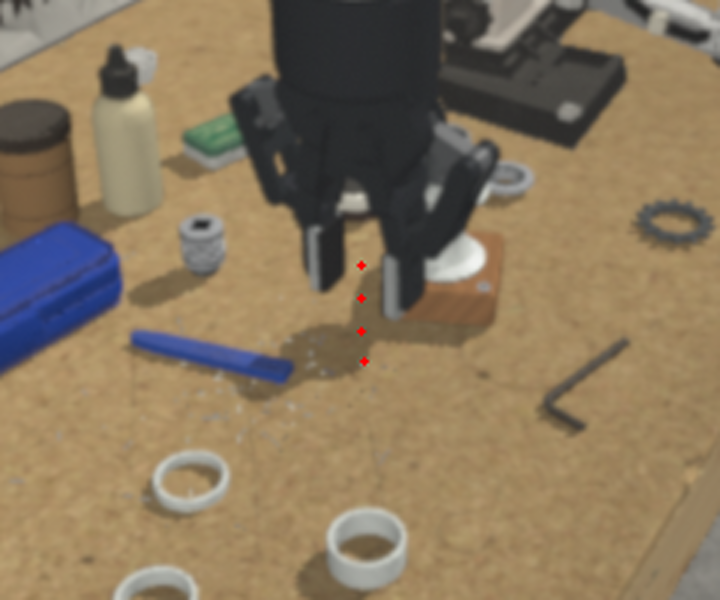

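The scene view confirms it. The dots run up from the stated TCP at (364,362), and the tips' midpoint (361,302) lies about 38 mm above that. I'll go about 38 mm lower, feeling for the bench.

Emit:
{"op": "step_arm", "data": {"dp": [[0,-0.05,-5],[0,-0.05,-10],[0,-0.05,-14],[0,-0.05,-15.5],[0,-0.05,-16.5],[0,-0.05,-17.2],[0,-0.05,-17.6],[0,-0.05,-17.6]], "spin": [0,0,0,0,0,0,0,0], "grip": 5.6}}

```text
time_s: 6.55
tcp_pos: [0.4385, 0.3175, -0.032]
ee_rot: [[-0.0, 1.0, 0.001], [1.0, 0.0, 0.0], [0.0, 0.001, -1.0]]
wrist_force: [0.7, 0.1, 0.9]
opening: 0.655
grasp_force: 0.0
```

Emit:
{"op": "step_arm", "data": {"dp": [[0,0,0],[0,0,0],[0,0,0],[0,0,0],[0,0,0]], "spin": [0,0,0,0,0], "grip": 3.5, "newtons": 25}}

```text
time_s: 7.18
tcp_pos: [0.4386, 0.3176, -0.0316]
ee_rot: [[-0.0, 1.0, 0.001], [1.0, 0.0, 0.001], [0.001, 0.001, -1.0]]
wrist_force: [-1.3, -1.1, 6.0]
opening: 0.496
grasp_force: 25.3
```

Gripped (25 N, 0.496 opening). Lift it and carry it over the hub.

Emit:
{"op": "step_arm", "data": {"dp": [[0,0,4],[0,0,9],[1,-3,13],[3,-8,15],[5,-13,15],[7,-18,15],[8.5,-22,15],[9.3,-24.3,15],[9.3,-24.3,15],[9.3,-24.3,15]], "spin": [0,0,0,0,0,0,0,0,0,0]}}

```text
time_s: 8.43
tcp_pos: [0.5306, 0.0749, 0.1174]
ee_rot: [[-0.0, 1.0, -0.0], [1.0, 0.0, 0.001], [0.001, -0.0, -1.0]]
wrist_force: [-0.5, 0.6, -0.8]
opening: 0.496
grasp_force: 25.9
```

Run:
```python
from h import *
s=arm.state();print(s['tcp_pos'],s['opening'],s['wrist_force']);c=arm.calibration('wrist');im=arm.snapshot('wrist')[:,:,::-1].copy();cv2.imwrite('pics/w4.png',im)
im2=arm.snapshot('scene')[:,:,::-1]
cv2.imwrite('pics/w4c.png',np.hstack([cv2.resize(im[150:350,220:420],(600,600))[:, 100:500],cv2.resize(im2[150:300,245:395],(600,600),interpolation=cv2.INTER_CUBIC)[:, 100:500]]))
```

```text
[0.53057375 0.07489165 0.11739138] 0.49587276926430357 [-0.51342375  0.63663373 -0.82672217]
```

View pics/w4c.png

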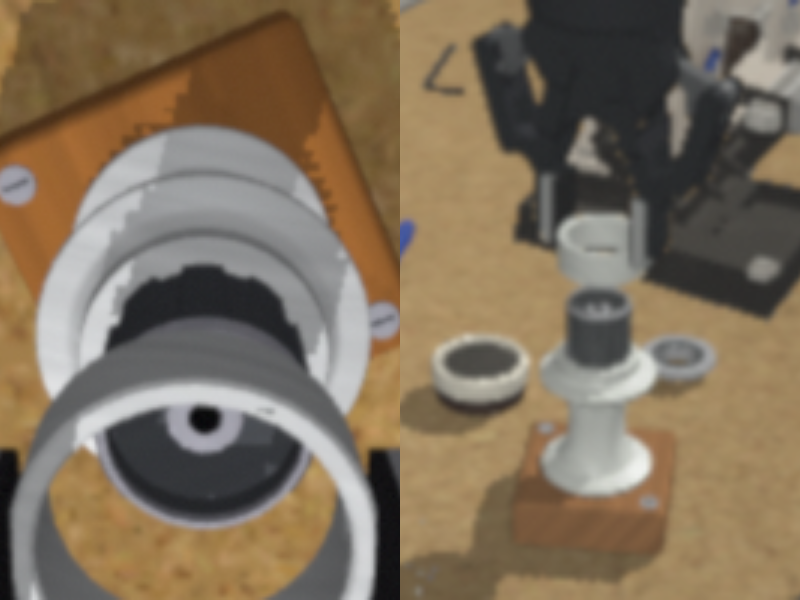

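Wrist view (left half): ring top edge at row 383 of the crop, axle at (205,417). Scene view (right half): ring held level over the freehub. I'll convert the edges to world.

Run:
```python
from h import *
im=cv2.imread('pics/w4.png');s=arm.state();c=arm.calibration('wrist');print(s['tcp_pos'])
f=lambda u,v:((u+100)/3+220,v/3+150)
p,ax=blob(im,f(205,417),15,'bright',100);print(p,ax,ray('wrist',p,.124,c),ray('wrist',f(205,417),.124,c))
zt=s['tcp_pos'][2]+.0316+.018
for q in[(193,383),(12,540),(375,540)]:print(ray('wrist',f(*q),zt,c))
t=im[250:420,230:420];cv2.imwrite('pics/w4d.png',cv2.resize(t,None,fx=3.5,fy=3.5))
```

```text
[0.53050514 0.07532062 0.11746035]
[321.72790295 287.22963605] [26.5 28.6] [0.53220218 0.07508954 0.124     ] [0.53217985 0.07423042 0.124     ]
[0.53026634 0.09623516 0.16706035]
[0.50918959 0.07658442 0.16706035]
[0.55159413 0.07672015 0.16706035]
```

View pics/w4d.png

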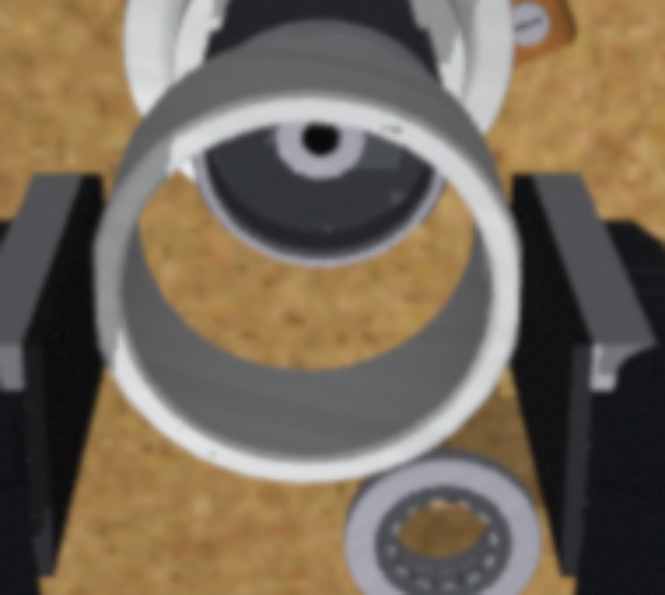

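Run:
```python
from h import *
s=arm.state();c=arm.calibration('wrist');print(s['tcp_pos'])
g=lambda u,v:(230+u/3.5,250+v/3.5)
for z in(.163,.167):
    a,b=ray('wrist',g(306,95),z,c),ray('wrist',g(306,480),z,c);l,r=ray('wrist',g(93,270),z,c),ray('wrist',g(520,270),z,c);print(z,(a+b)/2,a[1]-b[1],(l+r)/2,r[0]-l[0])
print(ray('wrist',g(320,140),.124,c))
```

```text
[0.53050514 0.07532062 0.11746035]
0.163 [0.53026374 0.07271023 0.163     ] 0.04431704088108902 [0.53030572 0.07562992 0.163     ] 0.04398057482018636
0.167 [0.53025574 0.07489551 0.167     ] 0.043009620424323686 [0.53029649 0.07772908 0.167     ] 0.042683080626598424
[0.5320753  0.07374387 0.124     ]
```

Emit:
{"op": "step_arm", "data": {"dp": [[0.18,0,0],[0.18,0,-1],[0.18,0,-1.8],[0.18,0,-2.6],[0.18,0,-3.4],[0.18,0,-4.0],[0.18,0,-4.4],[0.18,0,-4.4]], "spin": [0,0,0,0,0,0,0,0]}}

```text
time_s: 9.52
tcp_pos: [0.5326, 0.0743, 0.0733]
ee_rot: [[0.0, 1.0, -0.0], [1.0, -0.0, -0.0], [-0.0, -0.0, -1.0]]
wrist_force: [0.0, -0.3, -0.4]
opening: 0.494
grasp_force: 25.9
```

Going down freely over the spline, no force. Continue to the shoulder.

Emit:
{"op": "step_arm", "data": {"dp": [[0,0,-0.2],[0,0,-0.4],[0,0,-0.6],[0,0,-0.7],[0,0,-0.7]], "spin": [0,0,0,0,0]}}

```text
time_s: 10.15
tcp_pos: [0.5328, 0.0743, 0.0665]
ee_rot: [[-0.0, 1.0, 0.0], [1.0, 0.0, 0.0], [0.0, 0.0, -1.0]]
wrist_force: [0.7, 0.2, -0.8]
opening: 0.497
grasp_force: 25.9
```

Emit:
{"op": "step_arm", "data": {"dp": [[0,0,-0.1],[0,0,-0.2],[0,0,-0.25],[0,0,-0.25]], "spin": [0,0,0,0]}}

```text
time_s: 10.65
tcp_pos: [0.533, 0.0743, 0.0663]
ee_rot: [[-0.0, 1.0, 0.002], [1.0, 0.0, -0.0], [-0.0, 0.002, -1.0]]
wrist_force: [-5.4, -0.5, 15.2]
opening: 0.497
grasp_force: 27.2
```

Seated: contact at exactly the expected height (0.0663). Release and retreat.

Emit:
{"op": "step_arm", "data": {"dp": [[0,0,0.2],[0,0,0.2],[0,0,0.2],[0,0,2],[0,0,6],[0,0,11],[0,0,11]], "spin": [0,0,0,0,0,0,0], "grip": 5.8}}

```text
time_s: 11.52
tcp_pos: [0.5361, 0.0744, 0.1781]
ee_rot: [[-0.0, 1.0, 0.008], [1.0, 0.0, 0.0], [0.0, 0.008, -1.0]]
wrist_force: [0.6, -0.4, -0.9]
opening: 0.676
grasp_force: 0.0
```

Emit:
{"op": "step_arm", "data": {"dp": [[-3,-5,0],[-6,-10,-2],[-9,-14,-5],[-11,-16.5,-8],[-11,-16.5,-8],[-11,-16.5,-8]], "spin": [0,0,0,0,0,0], "grip": 7.6}}

```text
time_s: 12.28
tcp_pos: [0.4232, -0.0905, 0.0941]
ee_rot: [[0.0, 1.0, 0.0], [1.0, -0.0, 0.0], [0.0, 0.0, -1.0]]
wrist_force: [0.0, 0.0, -0.7]
opening: 0.889
grasp_force: 0.0
```

Run:
```python
from h import *
s=arm.state();print(s['tcp_pos'],s['time_s'],s['opening']);c=arm.calibration('wrist');im=arm.snapshot('wrist')[:,:,::-1].copy();cv2.imwrite('pics/w5.png',im);np.savez('w5.npz',**c)
uv=proj('wrist',[.4223,-.0925,.005],c)
p,ax=blob(im,uv,55);print(uv,p,ax,ray('wrist',p,.005,c))
p,ax=blob(im,uv,60,'dark',100);print(uv,p,ax,ray('wrist',p,.005,c))
```

```text
[ 0.42324804 -0.09047873  0.09405717] 12.275 0.8893887375773183
[316.26991534 235.39404976] [316.14790484 235.13652338] [88.3 91.5] [ 0.42221783 -0.0923208   0.005     ]
[316.26991534 235.39404976] [316.07651687 234.57341847] [89.2 90.6] [ 0.42216953 -0.091929    0.005     ]
```

View pics/w5.png

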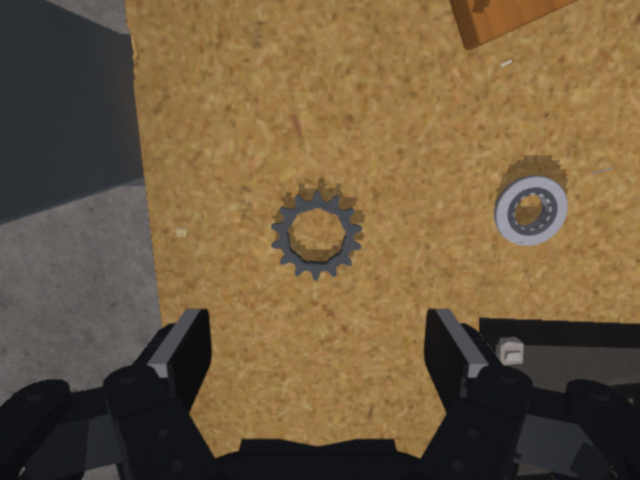

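The sprocket is at (316,235) and the lockring at (531,211). Descend around the sprocket, feeling for the bench.

Emit:
{"op": "step_arm", "data": {"dp": [[-0.1,-0.15,-4],[-0.1,-0.15,-8],[-0.1,-0.15,-11],[-0.1,-0.15,-12.5],[-0.1,-0.15,-13.2],[-0.1,-0.15,-13.2]], "spin": [0,0,0,0,0,0], "grip": 6.8}}

```text
time_s: 13.08
tcp_pos: [0.423, -0.092, -0.0376]
ee_rot: [[-0.001, 1.0, 0.001], [1.0, 0.001, -0.0], [-0.0, 0.001, -1.0]]
wrist_force: [-0.3, 0.4, -0.4]
opening: 0.796
grasp_force: 0.0
```

Emit:
{"op": "step_arm", "data": {"dp": [[0,0,-0.15],[0,0,-0.3],[0,0,-0.3]], "spin": [0,0,0]}}

```text
time_s: 13.45
tcp_pos: [0.4221, -0.0923, -0.0407]
ee_rot: [[0.0, 1.0, 0.001], [1.0, -0.0, -0.0], [-0.0, 0.001, -1.0]]
wrist_force: [-0.5, -0.1, -0.5]
opening: 0.794
grasp_force: 0.0
```

Emit:
{"op": "step_arm", "data": {"dp": [[0,0,-0.1],[0,0,-0.2],[0,0,-0.2]], "spin": [0,0,0]}}

```text
time_s: 13.82
tcp_pos: [0.4217, -0.0922, -0.0431]
ee_rot: [[0.0, 1.0, -0.0], [1.0, -0.0, 0.0], [0.0, -0.0, -1.0]]
wrist_force: [-0.1, 0.8, -0.1]
opening: 0.801
grasp_force: 0.0
```

Emit:
{"op": "step_arm", "data": {"dp": [[0,0,-0.1],[0,0,-0.2],[0,0,-0.2]], "spin": [0,0,0]}}

```text
time_s: 14.2
tcp_pos: [0.4217, -0.0922, -0.0451]
ee_rot: [[-0.0, 1.0, -0.0], [1.0, 0.0, 0.0], [0.0, -0.0, -1.0]]
wrist_force: [-0.0, -0.3, -0.2]
opening: 0.796
grasp_force: 0.0
```

Emit:
{"op": "step_arm", "data": {"dp": [[0,0,-0.1],[0,0,-0.15],[0,0,-0.15]], "spin": [0,0,0]}}

```text
time_s: 14.58
tcp_pos: [0.4219, -0.0923, -0.0459]
ee_rot: [[-0.0, 1.0, 0.0], [1.0, 0.0, -0.0], [-0.0, 0.0, -1.0]]
wrist_force: [-1.4, 0.4, 7.1]
opening: 0.795
grasp_force: 4.0
```

Bench touched at −0.0459. Raise 4 mm to allow for the closing swing, then close.

Emit:
{"op": "step_arm", "data": {"dp": [[0,0,0.4],[0,0,0.4],[0,0,0.4],[0,0,0.4],[0,0,0.4],[0,0,0.4]], "spin": [0,0,0,0,0,0], "grip": 5.5, "newtons": 30}}

```text
time_s: 15.32
tcp_pos: [0.4217, -0.0922, -0.0426]
ee_rot: [[0.0, 1.0, -0.0], [1.0, -0.0, 0.0], [0.0, -0.0, -1.0]]
wrist_force: [-0.2, -0.1, 0.2]
opening: 0.687
grasp_force: 32.3
```

Emit:
{"op": "step_arm", "data": {"dp": [[0,0,3],[0,0,8],[1,1.5,13],[3.5,5.5,15.5],[6.5,9.5,15.5],[9,13.5,15.5],[11,16.6,15.5],[11,16.6,15.5],[11,16.6,15.5],[11,16.6,15.5]], "spin": [0,0,0,0,0,0,0,0,0,0]}}

```text
time_s: 16.58
tcp_pos: [0.5311, 0.0728, 0.1124]
ee_rot: [[0.001, 1.0, -0.001], [1.0, -0.001, -0.0], [-0.0, -0.001, -1.0]]
wrist_force: [0.0, -1.2, -1.5]
opening: 0.686
grasp_force: 32.8
```

Run:
```python
from h import *
s=arm.state();print(s['tcp_pos'],s['opening']);c=arm.calibration('wrist');im=arm.snapshot('wrist')[:,:,::-1].copy()
z=s['tcp_pos'][2]+.0426+.005
u=proj('wrist',[.5321,.0737,.124],c);v=proj('wrist',[*s['tcp_pos'][:2],z],c);print(u,v)
t=im[200:400,220:420];cv2.imwrite('pics/w6.png',im);t=cv2.resize(t,None,fx=3,fy=3);
im2=arm.snapshot('scene')[:,:,::-1];t2=cv2.resize(im2[150:300,265:365],(400,600),interpolation=cv2.INTER_CUBIC);cv2.imwrite('pics/w6c.png',np.hstack([t[:,100:500],t2]))
```

```text
[0.53107053 0.07283605 0.11241883] 0.685837911948882
[320.41070109 289.35036863] [318.18547442 330.80385964]
```

View pics/w6c.png

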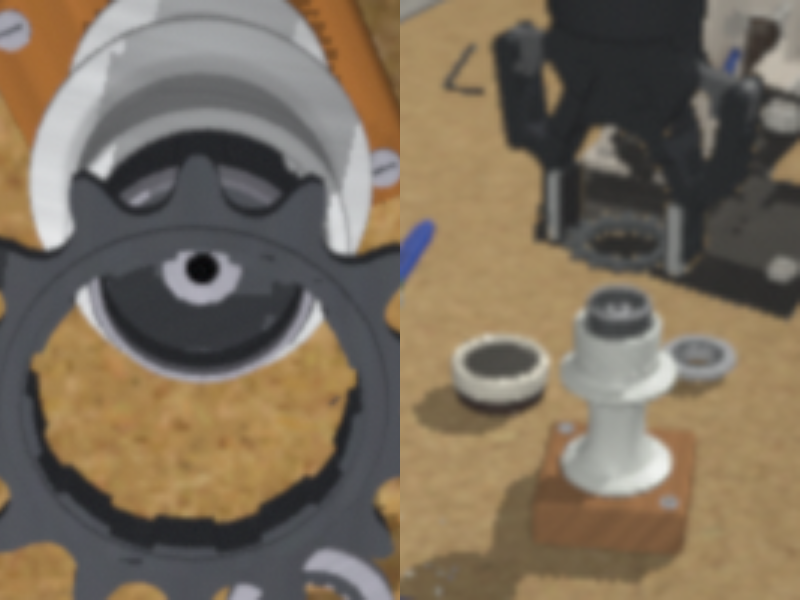

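The wide spacer sits fully down on the shoulder (scene half). The sprocket is level in the gripper with the axle at crop (202,267), as predicted. Shift +1 mm x, +0.8 mm y and lower.

Emit:
{"op": "step_arm", "data": {"dp": [[0.1,0.08,0],[0.1,0.08,-1],[0.1,0.08,-1.8],[0.1,0.08,-2.4],[0.1,0.08,-2.9],[0.1,0.08,-3.3],[0.1,0.08,-3.6],[0.1,0.08,-3.6]], "spin": [0,0,0,0,0,0,0,0]}}

```text
time_s: 17.68
tcp_pos: [0.5327, 0.0746, 0.0764]
ee_rot: [[-0.0, 1.0, -0.0], [1.0, 0.0, -0.0], [-0.0, -0.0, -1.0]]
wrist_force: [-0.6, -0.9, -0.7]
opening: 0.686
grasp_force: 32.8
```

Emit:
{"op": "step_arm", "data": {"dp": [[0,0,-0.15],[0,0,-0.3],[0,0,-0.4],[0,0,-0.4]], "spin": [0,0,0,0]}}

```text
time_s: 18.18
tcp_pos: [0.5329, 0.0746, 0.0726]
ee_rot: [[-0.0, 1.0, 0.0], [1.0, 0.0, 0.0], [0.0, 0.0, -1.0]]
wrist_force: [-0.1, 0.9, -0.5]
opening: 0.686
grasp_force: 32.8
```

Emit:
{"op": "step_arm", "data": {"dp": [[0,0,-0.1],[0,0,-0.2],[0,0,-0.2]], "spin": [0,0,0]}}

```text
time_s: 18.55
tcp_pos: [0.5331, 0.0746, 0.0723]
ee_rot: [[-0.0, 1.0, 0.001], [1.0, 0.0, -0.0], [-0.0, 0.001, -1.0]]
wrist_force: [-4.9, 0.2, 11.6]
opening: 0.685
grasp_force: 33.7
```

Contact at the expected height. Release and go to the narrow spacer.

Emit:
{"op": "step_arm", "data": {"dp": [[0,0,0.2],[0,0,0.2],[0,0,0.2],[0,0,2],[0,0,6],[0,0,11],[0,0,11]], "spin": [0,0,0,0,0,0,0], "grip": 7.4}}

```text
time_s: 19.42
tcp_pos: [0.5361, 0.0747, 0.1847]
ee_rot: [[-0.0, 1.0, 0.008], [1.0, 0.0, 0.0], [0.0, 0.008, -1.0]]
wrist_force: [0.3, -0.1, 0.4]
opening: 0.869
grasp_force: 0.0
```

Emit:
{"op": "step_arm", "data": {"dp": [[0.5,5,0],[1,10,0],[1.5,15,-2],[2,20,-5],[2.8,24.7,-8],[2.8,24.7,-8],[2.8,24.7,-8]], "spin": [0,0,0,0,0,0,0], "grip": 5.6}}

```text
time_s: 20.3
tcp_pos: [0.5602, 0.3209, 0.0997]
ee_rot: [[-0.0, 1.0, -0.001], [1.0, 0.0, -0.001], [-0.001, -0.001, -1.0]]
wrist_force: [-0.2, 0.0, -0.8]
opening: 0.654
grasp_force: 0.0
```

Run:
```python
from h import *
s=arm.state();print(s['tcp_pos'],s['time_s'],s['opening']);c=arm.calibration('wrist');im=arm.snapshot('wrist')[:,:,::-1].copy();cv2.imwrite('pics/w7.png',im)
uv=proj('wrist',[.5604,.3223,.004],c)
for th in(60,70,85):
    p,ax=blob(im,uv,48,'sat',th);print(uv,p,ax,ray('wrist',p,.004,c))
```

```text
[0.56019521 0.32092339 0.09966128] 20.3 0.6538642854039167
[318.1602577  227.84500065] [317.54424464 228.07482475] [64.7 65.1] [0.55997833 0.32213673 0.004     ]
[318.1602577  227.84500065] [317.54429679 228.07948253] [64.9 65.5] [0.55997837 0.32213344 0.004     ]
[318.1602577  227.84500065] [317.55314804 228.0957362 ] [65.4 65.9] [0.55998446 0.32212197 0.004     ]
```

Emit:
{"op": "step_arm", "data": {"dp": [[0,0.12,-4],[0,0.12,-8],[0,0.12,-11],[0,0.12,-12.7],[0,0.12,-13.5],[0,0.12,-13.5],[0,0.12,-13.5]], "spin": [0,0,0,0,0,0,0], "grip": 5.2}}

```text
time_s: 21.22
tcp_pos: [0.5621, 0.3233, -0.033]
ee_rot: [[0.0, 1.0, 0.002], [1.0, -0.0, 0.001], [0.001, 0.002, -1.0]]
wrist_force: [0.6, 0.3, 1.0]
opening: 0.612
grasp_force: 0.0
```

Emit:
{"op": "step_arm", "data": {"dp": [[0,0,-0.1],[0,0,-0.2],[0,0,-0.2]], "spin": [0,0,0]}}

```text
time_s: 21.6
tcp_pos: [0.5608, 0.3228, -0.0365]
ee_rot: [[-0.0, 1.0, 0.0], [1.0, 0.0, -0.0], [-0.0, 0.0, -1.0]]
wrist_force: [-0.8, 0.7, -1.0]
opening: 0.61
grasp_force: 0.0
```

Emit:
{"op": "step_arm", "data": {"dp": [[0,0,-0.1],[0,0,-0.2],[0,0,-0.2]], "spin": [0,0,0]}}

```text
time_s: 21.98
tcp_pos: [0.5607, 0.3227, -0.0387]
ee_rot: [[-0.0, 1.0, -0.0], [1.0, 0.0, -0.0], [-0.0, -0.0, -1.0]]
wrist_force: [-0.1, -0.1, 0.2]
opening: 0.611
grasp_force: 0.0
```

Emit:
{"op": "step_arm", "data": {"dp": [[0,0,0.05],[0,-0.05,0.05],[0,-0.05,0.05],[0,-0.05,0.05],[0,-0.05,0.05],[0,-0.05,0.05]], "spin": [0,0,0,0,0,0], "grip": 3.5, "newtons": 25}}

```text
time_s: 22.72
tcp_pos: [0.5608, 0.3223, -0.038]
ee_rot: [[-0.0, 1.0, 0.0], [1.0, 0.0, -0.0], [-0.0, 0.0, -1.0]]
wrist_force: [-0.5, 1.1, -0.1]
opening: 0.492
grasp_force: 25.4
```

Emit:
{"op": "step_arm", "data": {"dp": [[0,0,4],[0,0,9],[-0.5,-4,13],[-1,-9,15],[-1.5,-14,15],[-2,-19,15],[-2.8,-23,15],[-2.8,-24.8,15],[-2.8,-24.8,15],[-2.8,-24.8,15],[-2.8,-24.8,15]], "spin": [0,0,0,0,0,0,0,0,0,0,0]}}

```text
time_s: 24.1
tcp_pos: [0.5331, 0.0755, 0.1119]
ee_rot: [[-0.002, 1.0, 0.0], [1.0, 0.002, 0.0], [0.0, 0.0, -1.0]]
wrist_force: [0.3, 0.2, 0.6]
opening: 0.496
grasp_force: 25.6
```

```bash
cat >> h.py <<'E'
def look(name):
    s=arm.state();c=arm.calibration('wrist');im=arm.snapshot('wrist')[:,:,::-1].copy();cv2.imwrite(f'pics/{name}.png',im);return s,c,im
E
python3 - <<'E'
from h import *
s,c,im=look('w8');print(s['tcp_pos'],s['opening'])
uv=proj('wrist',[.5325,.0737,.124],c)
p,ax=blob(im,uv,14,'bright',100);print('axle',uv,p,ax,ray('wrist',p,.124,c))
z=s['tcp_pos'][2]+.038+.008
b=proj('wrist',[*s['tcp_pos'][:2],z],c);print('ring pred',b)
# bright top face edges: scan row & col through predicted centre
g=cv2.cvtColor(im,cv2.COLOR_BGR2HSV);r,q=int(b[1]),int(b[0])
row=((g[r,:,1]<60)&(g[r,:,2]>150)).astype(int);col=((g[:,q,1]<60)&(g[:,q,2]>150)).astype(int)
for a in(row,col):
    d=np.flatnonzero(np.diff(a));print(d[(d>200)&(d<460)])
E
```

```text
[0.53305517 0.07554896 0.11193259] 0.49555949206518224
axle [316.76732133 295.4202042 ] [316.06170483 294.40966921] [25.9 26.4] [0.53218886 0.07417853 0.124     ]
ring pred [318.24834467 328.48702704]
[260 262 298 300 330 334 369 375 439 448]
[207 212 222 273 281 283 289 300 306 331 332 375 382]
```

Emit:
{"op": "step_arm", "data": {"dp": [[-0.06,-0.12,0],[-0.06,-0.12,-0.6],[-0.06,-0.12,-1.2],[-0.06,-0.12,-1.7],[-0.06,-0.12,-2.1],[-0.06,-0.12,-2.4],[-0.06,-0.12,-2.4]], "spin": [0,0,0,0,0,0,0]}}

```text
time_s: 25.02
tcp_pos: [0.532, 0.073, 0.0878]
ee_rot: [[0.0, 1.0, -0.0], [1.0, -0.0, -0.0], [-0.0, -0.0, -1.0]]
wrist_force: [0.2, 0.3, 0.9]
opening: 0.496
grasp_force: 25.6
```

Emit:
{"op": "step_arm", "data": {"dp": [[0,0,-0.15],[0,0,-0.3],[0,0,-0.4],[0,0,-0.4]], "spin": [0,0,0,0]}}

```text
time_s: 25.52
tcp_pos: [0.5324, 0.073, 0.0848]
ee_rot: [[0.0, 1.0, 0.001], [1.0, -0.0, -0.0], [-0.0, 0.001, -1.0]]
wrist_force: [-1.8, 0.3, 4.9]
opening: 0.498
grasp_force: 26.0
```

Emit:
{"op": "step_arm", "data": {"dp": [[0,0,0.1],[0,0,0.1],[0,0,0.1],[0,0,2],[0,0,6],[0,0,10],[0,0,10]], "spin": [0,0,0,0,0,0,0], "grip": 5.8}}

```text
time_s: 26.4
tcp_pos: [0.5349, 0.0731, 0.1874]
ee_rot: [[0.0, 1.0, 0.007], [1.0, -0.0, 0.0], [0.0, 0.007, -1.0]]
wrist_force: [-0.3, -1.1, 0.2]
opening: 0.679
grasp_force: 0.0
```

Emit:
{"op": "step_arm", "data": {"dp": [[1,-5,0],[2,-10,-2],[3,-14.5,-5],[3,-14.8,-8],[3,-14.8,-8],[3,-14.8,-8]], "spin": [0,0,0,0,0,0]}}

```text
time_s: 27.15
tcp_pos: [0.5621, -0.0744, 0.1043]
ee_rot: [[-0.001, 1.0, -0.0], [1.0, 0.001, 0.0], [0.0, -0.0, -1.0]]
wrist_force: [0.1, 0.1, 0.5]
opening: 0.682
grasp_force: 0.0
```

Run:
```python
from h import *
s,c,im=look('w9');print(s['tcp_pos'],s['time_s'],s['opening'])
uv=proj('wrist',[.5622,-.0745,.0085],c)
for th in(60,75):
    p,ax=blob(im,uv,48,'sat',th);print(uv,p,ax,ray('wrist',p,.0085,c))
p,ax=blob(im,uv,48,'bright',140);print(p,ax,ray('wrist',p,.011,c))
```

```text
[ 0.5620895  -0.07440884  0.10431953] 27.15 0.6820555409301554
[317.88181499 230.05436167] [317.23941895 230.10284253] [66.1 67.2] [ 0.56175909 -0.07453539  0.0085    ]
[317.88181499 230.05436167] [317.30671989 230.13648893] [66.5 67.6] [ 0.56180535 -0.07455913  0.0085    ]
[317.50479288 232.41369114] [95.6 95.8] [ 0.56194243 -0.07551412  0.011     ]
```

Emit:
{"op": "step_arm", "data": {"dp": [[0,0,-4],[0,0,-8],[0,0,-11.5],[0,0,-13.3],[0,0,-14.1],[0,0,-14.1],[0,0,-14.1]], "spin": [0,0,0,0,0,0,0], "grip": 5.4}}

```text
time_s: 28.08
tcp_pos: [0.5636, -0.0751, -0.0356]
ee_rot: [[-0.0, 1.0, 0.003], [1.0, 0.0, -0.001], [-0.001, 0.003, -1.0]]
wrist_force: [0.5, -0.3, 0.4]
opening: 0.634
grasp_force: 0.0
```

Emit:
{"op": "step_arm", "data": {"dp": [[0,0,0],[0,0,0],[0,0,0],[0,0,0],[0,0,0],[0,0,0]], "spin": [0,0,0,0,0,0], "grip": 3.5, "newtons": 30}}

```text
time_s: 28.82
tcp_pos: [0.5636, -0.0752, -0.0353]
ee_rot: [[-0.0, 1.0, 0.003], [1.0, 0.0, -0.0], [-0.0, 0.003, -1.0]]
wrist_force: [-1.0, -0.5, 4.5]
opening: 0.517
grasp_force: 29.7
```

Emit:
{"op": "step_arm", "data": {"dp": [[0,0,3],[0,0,8],[0,1,13],[-1,4,15.5],[-2,9,15.5],[-3.1,13,15.5],[-3.1,14.8,15.5],[-3.1,14.8,15.5],[-3.1,14.8,15.5],[-3.1,14.8,15.5]], "spin": [0,0,0,0,0,0,0,0,0,0]}}

```text
time_s: 30.08
tcp_pos: [0.5316, 0.0718, 0.1179]
ee_rot: [[0.002, 1.0, 0.0], [1.0, -0.002, -0.0], [-0.0, 0.0, -1.0]]
wrist_force: [0.0, 0.8, -0.1]
opening: 0.515
grasp_force: 30.8
```

Run:
```python
from h import *
s,c,im=look('w10');print(s['tcp_pos'],s['opening'])
z=s['tcp_pos'][2]+.0353+.011
b=proj('wrist',[*s['tcp_pos'][:2],z],c);print('pred',b, [proj('wrist',[s['tcp_pos'][0],s['tcp_pos'][1]+d,z],c).round(1).tolist() for d in(.023,.0112,-.0112,-.023)],[proj('wrist',[s['tcp_pos'][0]+d,s['tcp_pos'][1],z],c).round(1).tolist() for d in(-.023,-.0112,.0112,.023)])
print('hub mouth pred',proj('wrist',[.5322,.0738,.129],c))
im2=arm.snapshot('scene')[:,:,::-1];cv2.imwrite('pics/s10.png',im2)
g=im.astype(int);r,q=int(b[1]),int(b[0])
print('row',[(x,int(im[r,x].mean())) for x in range(r and 240,400,3)]);print('col',[(y,int(im[y,q].mean())) for y in range(260,400,3)])
```

```text
[0.5316096  0.07184797 0.1179217 ] 0.515037337873662
pred [318.20995756 329.02329723] [[318.2, 268.7], [318.2, 300.3], [318.2, 356.6], [318.2, 384.4]] [[254.1, 329.0], [287.0, 329.0], [349.4, 329.0], [382.3, 329.0]]
hub mouth pred [319.36198105 286.5807729 ]
row [(240, 62), (243, 19), (246, 15), (249, 14), (252, 15), (255, 24), (258, 114), (261, 117), (264, 125), (267, 127), (270, 164), (273, 126), (276, 79), (279, 79), (282, 90), (285, 125), (288, 72), (291, 97), (294, 183), (297, 213), (300, 212), (303, 197), (306, 166), (309, 144), (312, 130), (315, 121), (318, 113), (321, 116), (324, 118), (327, 133), (330, 148), (333, 180), (336, 204), (339, 213), (342, 185), (345, 73), (348, 77), (351, 81), (354, 78), (357, 79), (360, 83), (363, 158), (366, 165), (369, 167), (372, 168), (375, 167), (378, 119), (381, 19), (384, 16), (387, 19), (390, 20), (393, 23), (396, 82), (399, 82)]
col [(260, 78), (263, 81), (266, 81), (269, 130), (272, 168), (275, 166), (278, 168), (281, 170), (284, 170), (287, 115), (290, 80), (293, 79), (296, 81), (299, 80), (302, 56), (305, 54), (308, 55), (311, 39), (314, 52), (317, 132), (320, 75), (323, 92), (326, 101), (329, 113), (332, 206), (335, 195), (338, 80), (341, 81), (344, 81), (347, 83), (350, 84), (353, 78), (356, 105), (359, 94), (362, 83), (365, 83), (368, 154), (371, 174), (374, 173), (377, 172), (380, 154), (383, 132), (386, 119), (389, 123), (392, 131), (395, 128), (398, 128)]
```

Emit:
{"op": "step_arm", "data": {"dp": [[0.06,0.14,0],[0.06,0.14,-0.7],[0.06,0.14,-1.3],[0.06,0.14,-1.8],[0.06,0.14,-2.1],[0.06,0.14,-2.3],[0.06,0.14,-2.3]], "spin": [0,0,0,0,0,0,0]}}

```text
time_s: 31.05
tcp_pos: [0.5318, 0.0745, 0.0949]
ee_rot: [[-0.0, 1.0, -0.0], [1.0, 0.0, -0.0], [-0.0, -0.0, -1.0]]
wrist_force: [-0.6, -0.3, 0.1]
opening: 0.512
grasp_force: 30.8
```

Emit:
{"op": "step_arm", "data": {"dp": [[0,0,-0.15],[0,0,-0.3],[0,0,-0.4],[0,0,-0.4]], "spin": [0,0,0,0]}}

```text
time_s: 31.55
tcp_pos: [0.5318, 0.0745, 0.091]
ee_rot: [[0.0, 1.0, -0.0], [1.0, -0.0, 0.0], [0.0, -0.0, -1.0]]
wrist_force: [-0.2, 0.6, 0.2]
opening: 0.511
grasp_force: 30.8
```

Neck is below the rim without force. A little further down to seat it.

Emit:
{"op": "step_arm", "data": {"dp": [[0,0,-0.1],[0,0,-0.2],[0,0,-0.2]], "spin": [0,0,0]}}

```text
time_s: 31.92
tcp_pos: [0.5321, 0.0745, 0.0897]
ee_rot: [[-0.0, 1.0, 0.001], [1.0, 0.0, -0.0], [-0.0, 0.001, -1.0]]
wrist_force: [-1.1, -0.5, 4.5]
opening: 0.514
grasp_force: 31.1
```

Seated (expected 0.0897). Release, rise, and measure the lockring's hole.

Emit:
{"op": "step_arm", "data": {"dp": [[0,0,0.15],[0,0,0.15],[0,0,0.15],[0,0,2],[0,0,5],[0,0,8],[0,0,8],[0,0,8],[0,0,8]], "spin": [0,0,0,0,0,0,0,0,0], "grip": 5.8}}

```text
time_s: 33.05
tcp_pos: [0.5308, 0.0744, 0.1675]
ee_rot: [[0.0, 1.0, -0.003], [1.0, -0.0, -0.0], [-0.0, -0.003, -1.0]]
wrist_force: [-0.8, 0.4, -0.3]
opening: 0.684
grasp_force: 0.0
```

Run:
```python
from h import *
s,c,im=look('w11');print(s['tcp_pos'],s['time_s'])
uv=proj('wrist',[.5322,.0738,.136],c);print(uv)
g=cv2.cvtColor(im,cv2.COLOR_BGR2GRAY)
for th in(130,140,150):
    m=(g>th).astype('uint8');k=np.zeros_like(m);cv2.circle(k,tuple(uv.astype(int)),50,1,-1)
    cs,h=cv2.findContours(m*k,cv2.RETR_CCOMP,cv2.CHAIN_APPROX_NONE)
    for q in sorted(cs,key=len)[-3:]:
        if len(q)>60:
            e=cv2.fitEllipse(q);print(th,len(q),np.round(e[0],1),np.round(e[1],1),ray('wrist',e[0],.136,c).round(4))
im2=arm.snapshot('scene')[:,:,::-1]
cv2.imwrite('pics/f11.png',np.hstack([cv2.resize(im[160:310,250:390],(400,430)),cv2.resize(im2[190:297,270:370],(400,430),interpolation=cv2.INTER_CUBIC)]))
```

```text
[0.53076696 0.07442004 0.16754403] 33.05
[320.66733919 260.91371321]
130 168 [319.7 258.7] [58.  60.8] [0.5317 0.075  0.136 ]
130 355 [320.  261.6] [82.1 88. ] [0.5318 0.0734 0.136 ]
140 170 [319.7 258.8] [58.7 61.3] [0.5317 0.075  0.136 ]
140 243 [319.6 258.7] [78.1 83.1] [0.5316 0.0751 0.136 ]
150 174 [319.7 258.8] [59.6 62.6] [0.5317 0.075  0.136 ]
150 227 [319.4 258.5] [76.4 81.3] [0.5315 0.0752 0.136 ]
```

Emit:
{"op": "step_arm", "data": {"dp": [[4,1.7,1],[8,3.4,0],[12,5.2,-1],[16,6.8,-3],[16.5,6.8,-4],[16.5,6.8,-4],[16.5,6.8,-4]], "spin": [0,0,0,0,0,0,0], "grip": 4.6}}

```text
time_s: 34.02
tcp_pos: [0.6962, 0.1421, 0.1302]
ee_rot: [[0.0, 1.0, 0.001], [1.0, -0.0, -0.0], [-0.0, 0.001, -1.0]]
wrist_force: [-0.4, -0.2, 0.5]
opening: 0.539
grasp_force: 0.0
```

Run:
```python
from h import *
s,c,im=look('w12');print(s['tcp_pos'],s['time_s'],s['ee_rot'][:,2],s['q'])
uv=proj('wrist',[.6962,.143,.03],c);print(uv)
g=cv2.cvtColor(im,cv2.COLOR_BGR2GRAY);hs=cv2.cvtColor(im,cv2.COLOR_BGR2HSV)
for th in(60,75):
    p,ax=blob(im,uv,42,'sat',th);print('outline',p,ax,ray('wrist',p,.022,c))
# dark square recess in the top
p,ax=blob(im,proj('wrist',[.6962,.143,.039],c),16,'dark',60);print('square',p,ax,ray('wrist',p,.039,c))
# bright top face hull
p,ax=blob(im,proj('wrist',[.6962,.143,.039],c),30,'bright',150);print('top',p,ax,ray('wrist',p,.039,c))
```

```text
[0.69622497 0.14205668 0.13018397] 34.025 [ 6.11527267e-04 -8.90272372e-06 -9.99999813e-01] [ 1.12112124e-01  6.92573689e-01  4.40836633e-01  1.31845258e+00
 -7.72629215e-05  1.68329827e+00]
[317.57068661 227.00231282]
outline [314.79536503 227.04818173] [45.6 51.7] [0.69422908 0.14095699 0.022     ]
outline [314.76491797 227.00477736] [45.9 52.3] [0.69420731 0.14098897 0.022     ]
square [314.67800882 230.90233144] [19.2 24.2] [0.69423356 0.14254248 0.039     ]
top [317.95120699 231.92039034] [59.8 59.9] [0.69644536 0.14183413 0.039     ]
```

Emit:
{"op": "step_arm", "data": {"dp": [[-0.2,0,-4],[-0.2,0,-8],[-0.2,0,-11.5],[-0.2,0,-14],[-0.2,0,-15.2],[-0.2,0,-15.2],[-0.2,0,-15.2]], "spin": [0,0,0,0,0,0,0]}}

```text
time_s: 34.95
tcp_pos: [0.6962, 0.1426, -0.021]
ee_rot: [[0.0, 1.0, 0.003], [1.0, -0.0, 0.0], [0.0, 0.003, -1.0]]
wrist_force: [-0.3, 0.9, 0.3]
opening: 0.535
grasp_force: 0.0
```

Emit:
{"op": "step_arm", "data": {"dp": [[0,0,0],[0,0,0],[0,0,0],[0,0,0],[0,0,0],[0,0,0]], "spin": [0,0,0,0,0,0], "grip": 2.2, "newtons": 40}}

```text
time_s: 35.7
tcp_pos: [0.696, 0.1426, -0.0212]
ee_rot: [[-0.0, 1.0, 0.003], [1.0, 0.0, 0.0], [0.0, 0.003, -1.0]]
wrist_force: [-1.1, 0.2, 6.2]
opening: 0.332
grasp_force: 39.4
```

Emit:
{"op": "step_arm", "data": {"dp": [[0,0,4],[0,0,9],[-1,-0.5,14],[-5,-2,16],[-9,-3.8,16],[-13,-5.4,16],[-16.4,-6.8,16],[-16.4,-6.8,16],[-16.4,-6.8,16],[-16.4,-6.8,16],[-16.4,-6.8,16]], "spin": [0,0,0,0,0,0,0,0,0,0,0]}}

```text
time_s: 37.08
tcp_pos: [0.5318, 0.0747, 0.1369]
ee_rot: [[-0.0, 1.0, 0.001], [1.0, 0.0, -0.0], [-0.0, 0.001, -1.0]]
wrist_force: [0.5, -0.5, -1.5]
opening: 0.339
grasp_force: 40.1
```

Run:
```python
from h import *
s,c,im=look('w13');print(s['tcp_pos'],s['time_s'],s['opening'])
T=s['tcp_pos'];zt=T[2]+.0212+.039
uv=proj('wrist',[T[0],T[1],zt],c);print('pred top',uv,'sq half px',416*.0065/.13)
for th in(50,65):
    p,ax=blob(im,uv,26,'dark',th);print('square',p,ax,ray('wrist',p,zt,c)-T)
print('lock pred',proj('wrist',[.5317,.0750,.136],c))
t=im[200:400,220:420];t=cv2.resize(t,None,fx=3,fy=3,interpolation=cv2.INTER_CUBIC)
im2=arm.snapshot('scene')[:,:,::-1];t2=cv2.resize(im2[150:300,265:315+50],(400,600),interpolation=cv2.INTER_CUBIC);cv2.imwrite('pics/w13c.png',np.hstack([t[:,100:500],t2]))
```

```text
[0.53177389 0.07470971 0.13694751] 37.075 0.33893841325985585
pred top [318.33459963 349.33816726] sq half px 20.799999999999997
square [317.73960067 349.10080422] [41.7 46.7] [-1.94780906e-04  8.70943990e-05  6.02000000e-02]
square [317.65080645 349.30900538] [42.4 47.7] [-2.23633007e-04  1.03866700e-05  6.02000000e-02]
lock pred [317.75683047 280.10552322]
```

Well aligned (tool axis within 0.3 mm of the lockring's). Lower gently.

Emit:
{"op": "step_arm", "data": {"dp": [[0,0,-0.6],[0,0,-1.1],[0,0,-1.5],[0,0,-1.8],[0,0,-2.0],[0,0,-2.0]], "spin": [0,0,0,0,0,0]}}

```text
time_s: 37.92
tcp_pos: [0.5307, 0.0745, 0.1169]
ee_rot: [[0.0, 1.0, -0.0], [1.0, -0.0, -0.0], [-0.0, -0.0, -1.0]]
wrist_force: [0.4, 0.3, -1.7]
opening: 0.332
grasp_force: 40.1
```

Emit:
{"op": "step_arm", "data": {"dp": [[0,0,-0.15],[0,0,-0.3],[0,0,-0.4],[0,0,-0.4]], "spin": [0,0,0,0]}}

```text
time_s: 38.42
tcp_pos: [0.5307, 0.0745, 0.1129]
ee_rot: [[0.0, 1.0, -0.0], [1.0, -0.0, -0.0], [-0.0, -0.0, -1.0]]
wrist_force: [0.8, 0.4, -0.7]
opening: 0.331
grasp_force: 40.1
```

Emit:
{"op": "step_arm", "data": {"dp": [[0.05,0,0],[0.08,0.03,0],[0.08,0.03,-0.15],[0.08,0.03,-0.3],[0.08,0.03,-0.3]], "spin": [0,0,0,0,0]}}

```text
time_s: 39.05
tcp_pos: [0.5314, 0.0747, 0.1098]
ee_rot: [[0.0, 1.0, -0.0], [1.0, -0.0, -0.0], [-0.0, -0.0, -1.0]]
wrist_force: [0.7, 0.3, -1.4]
opening: 0.337
grasp_force: 40.1
```

Emit:
{"op": "step_arm", "data": {"dp": [[0,0,-0.1],[0,0,-0.2],[0,0,-0.3],[0,0,-0.3]], "spin": [0,0,0,0]}}

```text
time_s: 39.55
tcp_pos: [0.5315, 0.0748, 0.1069]
ee_rot: [[-0.0, 1.0, -0.0], [1.0, 0.0, -0.0], [-0.0, -0.0, -1.0]]
wrist_force: [-0.0, -0.2, -1.8]
opening: 0.334
grasp_force: 40.1
```

Nose is deep in the hole without force. About 1 mm to go.

Emit:
{"op": "step_arm", "data": {"dp": [[0,0,-0.1],[0,0,-0.2],[0,0,-0.25],[0,0,-0.25]], "spin": [0,0,0,0]}}

```text
time_s: 40.05
tcp_pos: [0.5322, 0.0748, 0.1057]
ee_rot: [[-0.0, 1.0, 0.002], [1.0, 0.0, 0.0], [0.0, 0.002, -1.0]]
wrist_force: [-2.3, 1.1, 6.6]
opening: 0.331
grasp_force: 40.8
```

Seated at the expected height (0.1058). Release, rise clear and check.

Emit:
{"op": "step_arm", "data": {"dp": [[0,0,0.12],[0,0,0.12],[0,0,0.12],[0,0,0.12],[0,0,2],[0,0,6],[0,0,11],[-3,2,13],[-6,6,13],[-6,10,13],[-6,10,13],[-6,10,13]], "spin": [0,0,0,0,0,0,0,0,0,0,0,0], "grip": 4.6}}

```text
time_s: 41.55
tcp_pos: [0.4716, 0.1744, 0.2344]
ee_rot: [[-0.0, 1.0, -0.0], [1.0, 0.0, -0.001], [-0.001, -0.0, -1.0]]
wrist_force: [-0.3, 0.3, 1.1]
opening: 0.536
grasp_force: 0.0
```

Run:
```python
from h import *
s,c,im=look('w14');print(s['tcp_pos'],s['opening'])
im2=arm.snapshot('scene')[:,:,::-1];u=proj('wrist',[.532,.074,.13],c).astype(int);print(u)
v=proj('scene',[.532,.074,.12]).astype(int)
a=im[max(0,u[1]-60):u[1]+60,max(0,u[0]-40):u[0]+40];b=im2[v[1]-55:v[1]+65,v[0]-40:v[0]+40]
cv2.imwrite('pics/end.png',np.hstack([cv2.resize(q,(400,600),interpolation=cv2.INTER_CUBIC) for q in(a,b)]))
```

```text
[0.47164158 0.17438318 0.23437841] 0.5361450903399368
[395 352]
```

View pics/end.png

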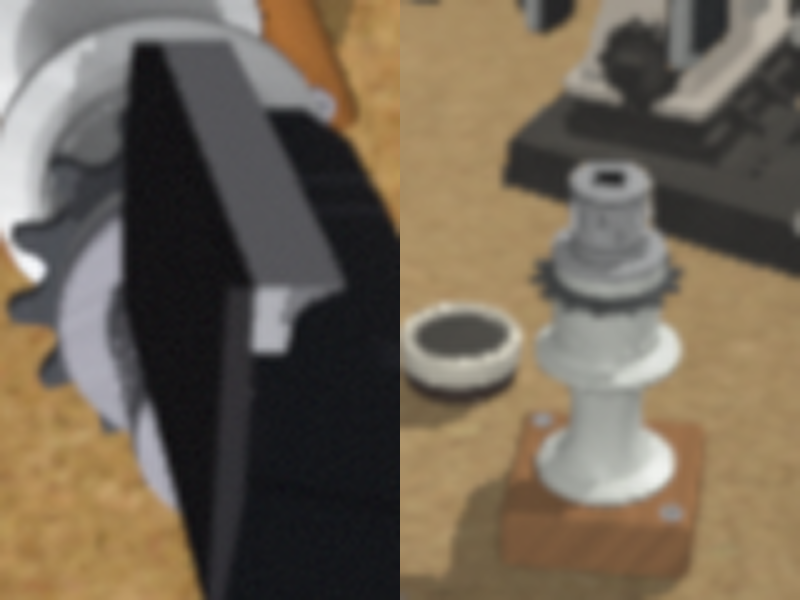

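The scene half shows the full stack, level and upright: wide spacer, sprocket, narrow spacer, lockring, and the tool with its recess at (610,178). The gripper is clear, so I'll hand it in.

```bash
python3 -c "
from bench import arm
print(arm.sign_off())"
```

```text
the job is handed in; nothing more can be done
None
```

The kit is stacked on the hub in the order asked (wide spacer, sprocket, narrow spacer, lockring, tool), each part seated by touch, the middle spacer left alone, and the job handed in at about 42 s.

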